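# Check-weigh the timber moisture balance and close its hood

## Robot

A 7-joint arm with a two-finger parallel gripper is mounted at the origin on the work surface. World frame = base frame: x ahead of the robot, y to its left, z up, the work surface at z = 0. Lengths are in m, angles in degrees, forces in N, time in s.
With the tool pointing down it reaches from about 0.425 to 0.875 m from the base axis. Payload 4.7 kg.
Tool frame: the origin (TCP) lies on the centre line of the jaws, within the pads' length; the fingertips stand 17 mm ahead of it and the grasp point (between the pads) lies 2 mm behind it; z points along the fingers, y is the line along which they close (so a half turn about z gives the same grasp; the last joint's range is limited). The gripper opens to 87 mm and grips with 3 to 60 N. Pads are 19 mm wide; open, the fingers measure 117 mm over their backs; the gripper's body (75 mm by 190 mm) begins 51 mm behind the grasp point.
Start: joints at [-62.733, 18.392, -4.016, 83.108, 1.295, 78.541, -3.26], TCP at [0.29, 0.582, 0.24] pointing down, gripper open.
Joint ranges: [-163.93, 163.93], [-17.29, 119.83], [-79.2, 71.16], [3.27, 140.29], [-89.18, 269.18], [5.43, 117.66], [-154.24, 154.24]. Speed limits (degrees/s): [147.25, 147.25, 180, 180, 180, 180, 180].

## Interface

Orientations are given as [roll, pitch, yaw] about the fixed x, y, z axes, in that order (R = Rz(yaw) Ry(pitch) Rx(roll)).
In Python, from cell import env, read_camera gives the robot as it stands.
- The arm moves only by the shell command python3 -m jog 'ROWS' [FORCE]. ROWS is JSON, a list of rows, each a list of 5 numbers: the opening, from 0 (shut) to 1 (fully open), then the shift along the tool's x, y, z each as a share of 0.02 m, from -1 to 1, then the turn about the tool's z as a share of 45 degrees, from -1 to 1. In form: [[gripper, x, y, z, yaw], ...]. A call has 1 to 12 rows; each row shifts and turns the commanded pose from where the row before left it, along the tool's axes as they then stand; what a row does not reach is not made up. A row lasts 1/12 s, in which the tool goes at most 41.7 mm and 7.16 degrees, less where a joint would pass 70% of its speed; a pose out of reach is approached as far as the arm can. A call with a number of a shift or a turn outside -1 to 1 is refused whole. A call with a gripper value outside its range is refused whole. The fingers move at their own pace and stop on an object; FORCE is the grip in N (left out, the last holds). Time passes only in rows, so rows that do not move let the fingers close. It gives the time, the measured TCP pose, the force, the opening and the grip force at its end, in the units of the state.
- env.get_obs(): the state, without advancing time (a new reading comes with each control period).
- read_camera(name): name is "scene" or "side" or "wrist"; returns a dict with "color" (384x512x3 uint8, red, green, blue), "range_z" (384x512 float32, m along the optical axis (not along the pixel's ray), 0 where there is no reading), "mtx" (3x3 intrinsics, pixels), "world_from_camera" (4x4, takes a point from camera to world coordinates); the wrist camera has in their place "T_tool_cam" (4x4, takes a point from camera to tool coordinates, whose origin is the TCP and whose axes are the flange's). Camera axes: x right, y down, z forward; pixel columns grow to the right and rows downward; lengths in m; the calibration is good to about 2 mm. A picture is of the moment at which its call begins: read the wrist's pose just before it.
- env.sign_off(): hands the job in; it is judged then, once.
The state is a dict: "time_s": time; "qpos": joint angles; "joint_velocities": joint speeds; "effort": joint torques, N m; "tool_pos": TCP position; "tool_rot": TCP orientation; "force": force on the tool from outside, world axes, zero at the start; "wrist_torque": the same for the moment, N m; "grip_width": finger opening in m; "grasp_force": force on a finger pad.
Only numpy, scipy, OpenCV 4.12 (cv2) and the standard library are available. Lean on these libraries where they do the work, as an engineer would, in place of code of your own. Each camera call takes 0.05 s, during which the arm holds its last target. There are 200 camera calls.

## Task

Before today's timber samples, check the moisture balance: set the larger of the two steel check weights down gently, upright in the middle of the weighing pan, and let go of it. Then lower the open lid gently until it is fully closed over the weight, without slamming it or pressing hard on the pan, and leave everything else on the bench where it is.

Things in the scene. Friction and masses are not known exactly. Their poses are not given: they have to be found in the camera images.
- balance: the moisture balance, fixed to the bench: grey open-topped chamber 160 mm deep (x) x 190 mm wide (y) x 85 mm high, walls 5 mm, and a console 60 mm high along its +y side (y 95 to 165 mm). Origin at the centre of the chamber's underside, on the bench; its front (-x) roughly faces the robot, the lid's hinge runs along its top rear edge (+x)
- pan_top (a point): centre of the top face of the round steel weighing pan inside the chamber: 80 mm diameter, 4 mm thick, with a thin 52 mm circle marked round its middle; it lies 12 mm in front of the chamber's centre and, unloaded, 22 mm above the bench. The chamber's inside leaves 63 mm in front of this point, 87 mm behind it and 90 mm to either side
- pan (a joint): sprung travel of the pan in m: 0 unloaded, grows as it is pressed down, about 0.0033 under the large weight, stop at 0.011; about 1.5 N per mm. More than 0.009 overloads the balance
- lid (a joint): opening angle of the lid in rad: 0 closed flat on the chamber, about 1.57 upright, at most 1.9. A stiff hinge: it stays where it is left at any angle, and moves with a few newtons at the handle
- lid_hinge (a point): midpoint of the lid's hinge axis, which runs along the balance's y axis, 80 mm behind the chamber's centre and 85.5 mm above the bench; the axes are the lid's. The lid is a white plate 160 x 190 x 10 mm (x from 0 to -160 mm of this point, z from 0 to 10 mm) with a raised part on its outside up to 26 mm
- lid_handle (a point): middle of the lid's steel handle, a round bar 12 mm thick and 110 mm long parallel to the hinge, held by an arm at each end, at (-195, 0, 5) mm in the lid's frame, with a 29 mm gap between bar and lid edge. With the lid upright the bar is its topmost part, 280 mm above the bench; closed, it is 35 mm out from the chamber's front, 90 mm above the bench
- weight_big: the larger steel check weight, 500 g, standing on the bench: a round body 44 mm in diameter and 38 mm tall with a 22 mm knob on top, 58 mm tall in all; origin at the centre of its underside, z up
- weight_small: the smaller steel check weight, same shape as the large one: 32 mm diameter, 42 mm tall, 200 g; origin at the centre of its underside. A bystander
- offcut: pale pine offcut, 100 x 45 x 22 mm, lying flat; origin at the centre of its underside. A bystander
- sanding_block: cork sanding block with a wooden back, 110 x 60 x 40 mm; origin at the centre of its underside. A bystander
- tape_roll: roll of paper tape lying flat, 90 mm outside, 72 mm inside, 24 mm high; origin at the centre of its underside. A bystander
- pencil: flat carpenter's pencil, 150 x 12 x 8 mm; origin at the centre of its underside. A bystander
- glue: small white glue bottle, 60 mm diameter, 160 mm tall, standing; origin at the centre of its underside. A bystander
- wedge_strip: dark hardwood strip, 160 x 25 x 18 mm, lying flat; origin at the centre of its underside. A bystander
Things that resemble listed ones, but are neither listed nor needed, are in the scene too. What is shaped like the weight_big but black or blue is not meant.

How it is judged (in metres and radians):
On the way, in this order (a step that is already met when the one before it is completed fails the run):
1. the large weight stands upright in the middle of the pan, let go, with the lid still open (horizontal distance between weight_big and pan_top below 0.01 m and angle between weight_big's own z axis and vertical below 0.08 rad and z of weight_big in the frame of pan_top below 0.003 m and value of joint pan above 0.002 m and contact force between weight_big and the fingers below 0.05 N and linear speed of weight_big below 0.02 m/s and value of joint lid above 0.9 rad), for 0.2 s.
2. the lid is fully closed (value of joint lid below 0.035 rad), for 0.2 s.
At the end, for the whole second after the job is handed in: The large weight stands upright (within 0.08 rad), alone and at rest on the pan, its centre within 10 mm of the pan's centre, let go; the lid is closed to within 0.035 rad (7 mm at the handle) (horizontal distance between weight_big and pan_top below 0.01 m and angle between weight_big's own z axis and vertical below 0.08 rad and z of weight_big in the frame of pan_top below 0.003 m and value of joint pan between 0.002 and 0.005 m and contact force between weight_big and the fingers below 0.05 N and linear speed of weight_big below 0.02 m/s and value of joint lid below 0.035 rad); the robot touches nothing.
It fails at once if the pan is overloaded by a drop or a push (pressed down more than 9 mm) (value of joint pan above 0.009 m).
It fails at once if the lid is slammed (faster than 1.2 rad/s in its last 0.3 rad) (value of joint lid below 0.3 rad and velocity of joint lid below -1.2 rad/s).
It fails at once if a bystander on the bench is shifted by more than 40 mm (distance of any of weight_small, offcut, sanding_block, tape_roll, pencil, glue, wedge_strip from where it was at the start of the episode above 0.04 m).
It also fails if it takes over 64 s, if anything falls off the work surface, if the arm or the gripper's body presses on something with over 40 N, if the wrist force passes 120 N, or if a joint passes its speed limit or range.

## Working session

There is one attempt and no reset: what is moved stays moved. The work goes in short steps, Python scripts to look and compute and a shell command to move; the robot and the scene stay as the last step left them, time stands still between calls to the robot, and variables do not carry over. Pictures are saved under pics/ and viewed, at most 10 in all, crops included, and the job is handed in when it is done.

```bash
mkdir -p pics; cat > h.py <<'E'
import numpy as np, cv2
from cell import env, read_camera
from scipy.spatial.transform import Rotation as R
def cloud(name):
    o=env.get_obs(); c=read_camera(name); z=c["range_z"]; K=c["mtx"]
    v,u=np.mgrid[:z.shape[0],:z.shape[1]]
    P=np.stack([(u-K[0,2])/K[0,0]*z,(v-K[1,2])/K[1,1]*z,z],-1)
    if "world_from_camera" in c: T=np.array(c["world_from_camera"])
    else:
        T=np.eye(4);T[:3,:3]=R.from_euler('xyz',o["tool_rot"],degrees=True).as_matrix();T[:3,3]=o["tool_pos"];T=T@np.array(c["T_tool_cam"])
    W=P@T[:3,:3].T+T[:3,3]; W[z==0]=np.nan
    return c["color"],W,T,K
def save(name,f):
    col,W,T,K=cloud(name); cv2.imwrite('pics/'+f,col[:,:,::-1]); np.savez('pics/'+f[:-4],col=col,W=W,T=T,K=K)
E
python3 - <<'E'
from h import *
print(env.get_obs())
for n in("scene","side"): save(n,n+'1.png')
for n in("scene","side"): print(np.load(f'pics/{n}1.npz')['T'].round(3))
E
```

```text
{'time_s': 0.0, 'qpos': array([-62.73405212,  18.43941865,  -4.01611153,  83.17569767,
         1.29535954,  78.53944001,  -3.2598821 ]), 'joint_velocities': array([-0.1069271 ,  0.03024353,  0.0168816 ,  0.02540236,  0.00188835,
       -0.04250166,  0.0009643 ]), 'effort': array([-1.49825128e-04, -4.91297185e+01, -4.03919024e-01, -3.12520730e+01,
       -6.38848683e-02,  4.39469505e-02,  1.77060856e-04]), 'tool_pos': array([0.28941139, 0.58143356, 0.23845051]), 'tool_rot': array([-1.79890709e+02,  5.89123485e-03,  1.53544565e+02]), 'force': array([-0.20554723,  0.7900019 ,  0.42612583]), 'wrist_torque': array([-0.0147842 ,  0.00424182, -0.04052104]), 'grasp_force': 0.0, 'grip_width': 0.08668846687055018}
[[-0.629  0.573 -0.525  1.209]
 [ 0.777  0.474 -0.414  0.529]
 [ 0.012 -0.668 -0.744  1.018]
 [ 0.     0.     0.     1.   ]]
[[ 0.753 -0.32   0.575 -0.128]
 [-0.658 -0.361  0.661 -0.802]
 [-0.003 -0.876 -0.482  0.674]
 [ 0.     0.     0.     1.   ]]
```

View pics/scene1.png

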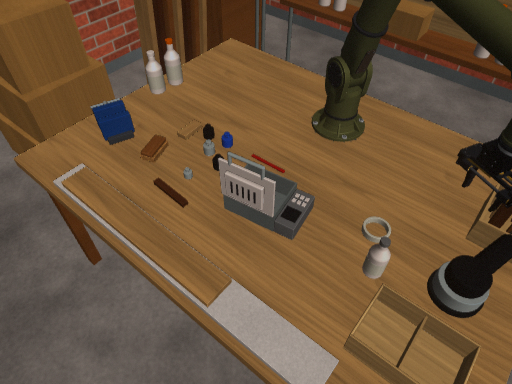

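View pics/side1.png

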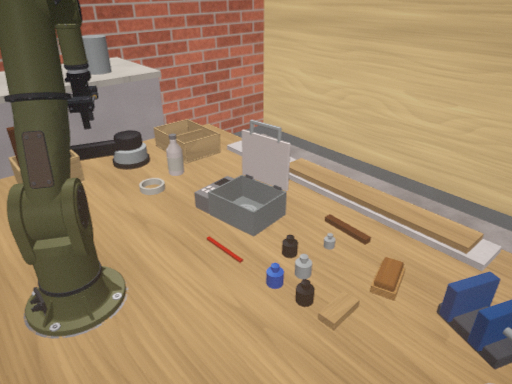

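The side view shows the big steel weight at (303,266) and the small one at (330,242). The black and blue look-alikes are at (290,246), (305,292) and (275,276). The chamber is at (247,203), with the lid upright and its handle at (266,128). In the scene view the big weight is at (209,148), partly behind a black one, and the balance is at (265,205).

```bash
python3 - <<'E'
from h import *
s=np.load('pics/side1.npz');c=np.load('pics/scene1.npz')
for nm,d,pts in(("side",s,dict(big=(303,268),bigtop=(303,258),small=(330,242),bl1=(290,246),bl2=(305,292),blue=(275,276),handle=(266,128),pan=(244,204),pencil=(225,248),rimL=(210,199),rimF=(249,224),rimR=(285,203))),("scene",c,dict(big=(209,150),handle=(246,158),small=(188,173)))):
    for k,(u,v) in pts.items(): print(nm,k,d['W'][v,u].round(4))
A=np.concatenate([s['W'].reshape(-1,3),c['W'].reshape(-1,3)]);C=np.concatenate([s['col'].reshape(-1,3),c['col'].reshape(-1,3)]).astype(int)
n=s['W'].shape[0]*s['W'].shape[1]; src=np.arange(len(A))<n
ok=~np.isnan(A[:,0])
b=s['W'][204,244]
near=ok&(np.hypot(A[:,0]-b[0],A[:,1]-b[1])<.25)
# top view height map, 2mm/pix
g=np.zeros((300,300))
for sel,nm in((near,'all'),):
    q=A[sel];ii=((q[:,:2]-b[:2])/.002+150).astype(int);m=((ii>=0)&(ii<300)).all(1)
    np.maximum.at(g,(ii[m,0],ii[m,1]),q[m,2])
cv2.imwrite('pics/h.png',cv2.resize(np.clip(g/.28*255,0,255).astype(np.uint8)[::-1,::-1],(600,600),interpolation=0))
# chamber walls+rim: z .03-.088
for nm,s_ in(("side",src),("scene",~src)):
  q=A[near&s_&(A[:,2]>.078)&(A[:,2]<.089)]
  print(nm,len(q),cv2.minAreaRect(q[:,:2].astype(np.float32)*1000))
  q=A[near&s_&(A[:,2]>.12)&(A[:,2]<.30)]
  print(nm,'lid',len(q),cv2.minAreaRect(q[:,:2].astype(np.float32)*1000),q[:,2].max())
B=s['W'][268,303]
for nm,s_ in(("side",src),("scene",~src)):
  q=A[ok&s_&(np.hypot(A[:,0]-B[0],A[:,1]-B[1])<.15)&(A[:,2]>.012)]
  from scipy.cluster.hierarchy import fclusterdata
  l=fclusterdata(q,.008,'distance')
  for i in set(l):
    p=q[l==i]
    if len(p)>15: print(nm,len(p),p.mean(0).round(3),p.min(0).round(3),p.max(0).round(3))
E
```

```text
side big [ 0.4554 -0.3105  0.0358]
side bigtop [ 0.4646 -0.3005  0.0566]
side small [ 0.6054 -0.2754  0.0234]
side bl1 [ 0.4955 -0.2256  0.0362]
side bl2 [ 0.395  -0.3725  0.0378]
side blue [ 0.3804 -0.2875  0.0382]
side handle [ 2.4318  1.9788 -0.6766]
side pan [0.5615 0.0504 0.0191]
side pencil [ 0.3801 -0.0846  0.007 ]
side rimL [0.4558 0.0901 0.0616]
side rimF [ 0.4818 -0.0697  0.0355]
side rimR [ 0.6339 -0.0671  0.0468]
scene big [ 0.4836 -0.2802  0.0264]
scene handle [ 4.059e-01 -1.613e-01 -3.000e-04]
scene small [ 0.6203 -0.2532  0.0272]
side 455 ((549.1467895507812, 18.603805541992188), (166.8389434814453, 195.8374481201172), 8.650445938110352)
side lid 1983 ((632.6739501953125, 30.35637664794922), (16.78112030029297, 193.8018035888672), 8.760568618774414) 0.28710485430432786
scene 209 ((551.2335815429688, 22.242469787597656), (172.3997039794922, 189.4405059814453), 9.09272575378418)
scene lid 2059 ((642.8591918945312, 35.285980224609375), (28.61538314819336, 190.4571075439453), 8.737212181091309) 0.28906405070958185
side 513 [ 0.435 -0.439  0.021] [ 0.383 -0.46   0.012] [ 0.486 -0.418  0.024]
side 359 [ 0.398 -0.37   0.036] [ 0.383 -0.386  0.012] [ 0.428 -0.343  0.059]
side 248 [ 0.5   -0.221  0.035] [ 0.485 -0.237  0.012] [ 0.528 -0.191  0.058]
side 311 [ 0.387 -0.281  0.036] [ 0.372 -0.297  0.012] [ 0.414 -0.253  0.059]
side 298 [ 0.465 -0.303  0.035] [ 0.45  -0.32   0.012] [ 0.493 -0.275  0.058]
scene 24 [ 0.508 -0.211  0.056] [ 0.495 -0.221  0.049] [ 0.517 -0.2    0.061]
scene 53 [ 0.522 -0.211  0.031] [ 0.508 -0.233  0.012] [ 0.529 -0.195  0.042]
scene 131 [ 0.478 -0.287  0.037] [ 0.453 -0.314  0.013] [ 0.495 -0.268  0.06 ]
scene 126 [ 0.4   -0.264  0.036] [ 0.374 -0.292  0.012] [ 0.418 -0.246  0.062]
scene 200 [ 0.439 -0.433  0.021] [ 0.382 -0.458  0.012] [ 0.485 -0.412  0.027]
scene 123 [ 0.411 -0.354  0.036] [ 0.386 -0.379  0.012] [ 0.429 -0.337  0.059]
```

View pics/h.png

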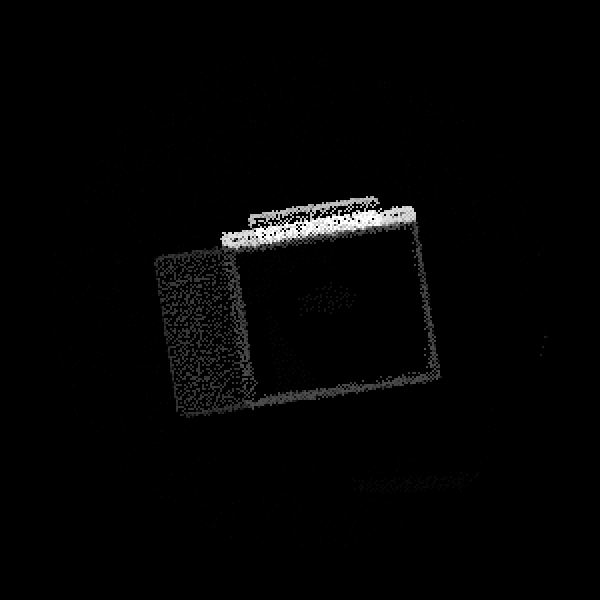

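The height map (up is +x, left is +y) shows the chamber rim as a rectangle, yawed about 8.7°. The lid is near upright and the console is on the left. I'll go for the big weight at about (0.473, -0.295).

```bash
cat >> h.py <<'E'
def to(x,y,z,yaw=None):
    o=env.get_obs();M=R.from_euler('xyz',o["tool_rot"],degrees=True)
    u=M.inv().apply(np.array([x,y,z])-o["tool_pos"])/.02
    print('pos',o["tool_pos"].round(4),'rot',o["tool_rot"].round(1),'units',u.round(2),'n',np.abs(u).max().round(1), '' if yaw is None else ('dyaw',((yaw-o["tool_rot"][2]+180)%360-180).round(1)),'j7',o['qpos'][6].round(1),'t',o['time_s'])
E
python3 - <<'E'
from h import *
print(read_camera('wrist')['T_tool_cam'])
to(0.45,0.1,0.25);to(0.4725,-.295,.25,8.7)
s=np.load('pics/side1.npz')['W'];print(s[158,175])
E
```

```text
[[-1.10125642e-03 -9.52190074e-01 -3.05504255e-01  8.49271723e-02]
 [ 9.99999039e-01 -7.91502573e-04 -1.13777292e-03  1.61766790e-03]
 [ 8.41568679e-04 -3.05505215e-01  9.52190031e-01 -1.45262528e-01]
 [ 0.00000000e+00  0.00000000e+00  0.00000000e+00  1.00000000e+00]]
pos [0.2895 0.5815 0.2387] rot [-179.9    0.   153.5] units [-17.91 -17.98  -0.54] n 18.0  j7 -3.3 t 0.15
pos [0.2895 0.5815 0.2387] rot [-179.9    0.   153.5] units [-27.72 -35.16  -0.51] n 35.2 ('dyaw', np.float64(-144.8)) j7 -3.3 t 0.15
[0.52395588 0.41542155 0.07432699]
```

```bash
python3 -m jog '[[1,0,0,0,-0.13],[1,0,0,0,-0.13],[1,0,0,0,-0.13],[1,0,0,0,-0.13],[1,0,0,0,-0.13],[1,0,0,0,-0.13],[1,0,0,0,0],[1,0,0,0,0]]'
python3 - <<'E'
from h import *
to(.45,.1,.25,188.7)
to(.50,-.295,.25,188.7)
E
```

```text
time_s: 0.82
tool_pos: [0.2896, 0.5817, 0.2392]
tool_rot: [-180.0, -0.0, -171.5]
force: [0.2, 0.2, 0.9]
grip_width: 0.0873
grasp_force: 0.0
pos [0.2896 0.5817 0.2392] rot [-180.    -0.  -171.5] units [ -4.38 -25.01  -0.53] n 25.0 ('dyaw', np.float64(0.2)) j7 30.6 t 0.8167
pos [0.2896 0.5817 0.2392] rot [-180.    -0.  -171.5] units [ -3.94 -44.91  -0.52] n 44.9 ('dyaw', np.float64(0.2)) j7 30.6 t 0.8167
```

```bash

python3 -m jog '[[1,-0.2,-1,-0.05,0],[1,-0.2,-1,-0.05,0],[1,-0.2,-1,-0.05,0],[1,-0.2,-1,-0.05,0],[1,-0.2,-1,-0.05,0],[1,-0.2,-1,-0.05,0],[1,-0.2,-1,-0.05,0],[1,-0.2,-1,-0.05,0],[1,-0.2,-1,-0.05,0],[1,-0.2,-1,-0.05,0],[1,-0.2,-1,0,0],[1,-0.2,-1,0,0]]'
python3 -m jog '[[1,-0.2,-1,0,0],[1,-0.2,-1,0,0],[1,-0.2,-1,0,0],[1,-0.2,-1,0,0],[1,-0.2,-1,0,0],[1,-0.2,-1,0,0],[1,-0.2,-1,0,0],[1,-0.2,-1,0,0],[1,-0.2,-1,0,0],[1,-0.2,-1,0,0],[1,-0.2,-1,0,0],[1,-0.2,-1,0,0]]'
python3 - <<'E'
from h import *
to(.50,-.295,.25,188.7)
save('wrist','w0.png')
E
```

```text
time_s: 1.82
tool_pos: [0.3734, 0.3509, 0.2497]
tool_rot: [180.0, 0.0, -171.5]
force: [0.4, 0.3, 0.7]
grip_width: 0.087
grasp_force: 0.0
time_s: 2.82
tool_pos: [0.4569, 0.1208, 0.2497]
tool_rot: [180.0, 0.0, -171.5]
force: [0.4, -0.5, 0.5]
grip_width: 0.0872
grasp_force: 0.0
pos [0.4569 0.1208 0.2497] rot [ 180.     0.  -171.5] units [ 9.300e-01 -2.088e+01 -2.000e-02] n 20.9 ('dyaw', np.float64(0.2)) j7 79.6 t 2.8167
```

View pics/w0.png

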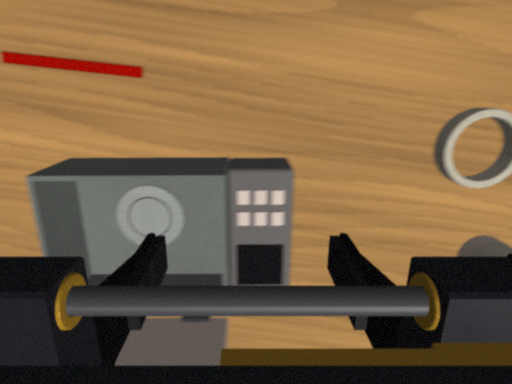

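The wrist view shows the pan's concentric circles centred near (151,216), the chamber rim from about (40,175) to (230,160), and the console to its right. I'll measure the pan here, then continue to the weight.

```bash
cat >> h.py <<'E'
def ray(T,K,u,v,z):
    d=T[:3,:3]@np.array([(u-K[0,2])/K[0,0],(v-K[1,2])/K[1,1],1]);return T[:3,3]+d*(z-T[2,3])/d[2]
def pan(f,zr):
    d=np.load(f);W=d['W'];m=(abs(W[...,2]-zr)<.006)&(np.hypot(W[...,0]-.538,W[...,1]-.018)<.06)
    p=W[m];print(f,'pan',len(p),np.median(p,0).round(4),p.min(0).round(4),p.max(0).round(4))
    mm=m.astype(np.uint8);cs,_=cv2.findContours(mm,0,1);c=max(cs,key=cv2.contourArea);e=cv2.fitEllipse(c);print(e,ray(d['T'],d['K'],*e[0],np.median(p[:,2])).round(4))
def rim(f):
    d=np.load(f);W=d['W'];m=(abs(W[...,2]-.085)<.004)&(np.hypot(W[...,0]-.55,W[...,1]-.02)<.16)
    p=W[m];print(f,'rim',len(p),np.median(p[:,2]),cv2.minAreaRect(p[:,:2].astype(np.float32)*1000))
E
python3 - <<'E'
from h import *
pan('pics/w0.npz',.022);rim('pics/w0.npz');pan('pics/side1.npz',.022)
E
python3 -m jog '[[1,0,-1,0,0],[1,0,-1,0,0],[1,0,-1,0,0],[1,0,-1,0,0],[1,0,-1,0,0],[1,0,-1,0,0],[1,0,-1,0,0],[1,0,-1,0,0],[1,0,-1,0,0],[1,0,-1,0,0],[1,0,-1,0,0],[1,0,-1,0,0]]'
python3 -m jog '[[1,0,-1,0,0],[1,0,-1,0,0],[1,0,-1,0,0],[1,0,-1,0,0],[1,0,-1,0,0],[1,0,-1,0,0],[1,0,-1,0,0],[1,0,0,0,0],[1,0,0,0,0]]'
python3 - <<'E'
from h import *
to(.4725,-.295,.25,188.7)
save('wrist','w1.png')
E
```

```text
pics/w0.npz pan 3018 [0.532  0.0173 0.022 ] [ 0.4964 -0.0213  0.017 ] [0.5735 0.0579 0.0252]
((151.08226013183594, 212.77578735351562), (56.696170806884766, 68.17503356933594), 100.26838684082031) [0.5319 0.018  0.022 ]
pics/w0.npz rim 2413 0.08472015647049541 ((549.0035400390625, 19.94378662109375), (162.1197052001953, 190.74676513671875), 8.61479377746582)
pics/side1.npz pan 59 [0.5615 0.0219 0.0211] [ 0.5472 -0.0036  0.0184] [0.5783 0.0504 0.0238]
((249.6053009033203, 206.805419921875), (4.163974761962891, 15.266908645629883), 107.09800720214844) [0.5617 0.0221 0.0211]
time_s: 3.87
tool_pos: [0.4928, -0.1163, 0.2497]
tool_rot: [180.0, 0.0, -171.5]
force: [0.7, -0.3, -0.5]
grip_width: 0.0867
grasp_force: 0.0
time_s: 4.62
tool_pos: [0.5134, -0.2548, 0.2494]
tool_rot: [-180.0, -0.0, -171.6]
force: [-0.4, 0.2, 0.2]
grip_width: 0.0867
grasp_force: 0.0
pos [ 0.5134 -0.2548  0.2494] rot [-180.    -0.  -171.6] units [ 2.32 -1.69 -0.03] n 2.3 ('dyaw', np.float64(0.3)) j7 127.3 t 4.6167
```

View pics/w1.png

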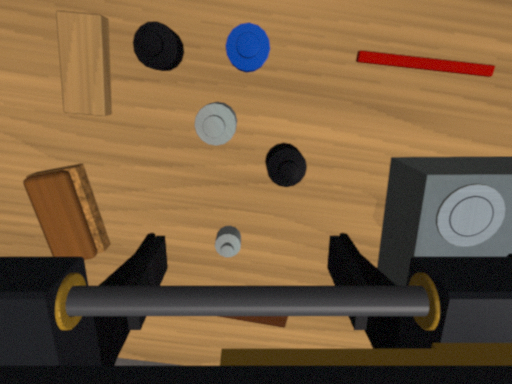

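The wrist view shows the big steel weight at (216,124), a black one at (286,164), blue at (247,47), the small steel one at (228,241), and the pan at (472,215).

```bash
python3 - <<'E'
from h import *
pan('pics/w1.npz',.022)
d=np.load('pics/w1.npz');W=d['W'];K=d['K'];T=d['T']
near=np.hypot(W[...,0]-.4725,W[...,1]+.295)<.035
for lo,hi in((.052,.064),(.033,.043)):
    p=W[near&(W[...,2]>lo)&(W[...,2]<hi)];c,r=cv2.minEnclosingCircle(p[:,:2].astype(np.float32)*1000);print(len(p),np.median(p,0).round(4),c,r)
# scene/side colour-independent second view
for f in('side1','scene1'):
    V=np.load(f'pics/{f}.npz')['W'];n=np.hypot(V[...,0]-.4725,V[...,1]+.295)<.035
    p=V[n&(V[...,2]>.050)&(V[...,2]<.064)];print(f,len(p),p.mean(0).round(4))
to(.4725,-.295,.25,188.7)
E
```

```text
pics/w1.npz pan 3344 [0.535  0.0165 0.022 ] [ 0.497  -0.0224  0.0173] [0.5761 0.0585 0.0247]
((469.1370544433594, 214.2279052734375), (58.148292541503906, 71.42074584960938), 59.88538360595703) [0.535  0.0166 0.022 ]
388 [ 0.4716 -0.2942  0.0572] (472.0341796875, -294.3902587890625) 10.971399307250977
971 [ 0.4688 -0.2929  0.0382] (471.82470703125, -294.448974609375) 21.79635238647461
side1 53 [ 0.471  -0.2985  0.0549]
scene1 24 [ 0.473  -0.2919  0.0567]
pos [ 0.5137 -0.2535  0.2494] rot [ 180.    -0.  -171.5] units [ 2.35 -1.75 -0.03] n 2.3 ('dyaw', np.float64(0.2)) j7 127.3 t 4.6667
```

```bash

python3 -m jog '[[0.85,0.6,-0.43,0.5,0],[0.85,0.6,-0.43,0.5,0],[0.85,0.6,-0.43,0.5,0],[0.85,0.57,-0.43,0.5,0],[0.85,0,0,1,0],[0.85,0,0,1,0],[0.85,0,0,1,0],[0.85,0,0,1,0],[0.85,0,0,0,0],[0.85,0,0,0,0]]'
python3 - <<'E'
from h import *
to(.472,-.2945,.026,188.7)
save('wrist','w2.png')
d=np.load('pics/w2.npz');W=d['W']
near=np.hypot(W[...,0]-.472,W[...,1]+.294)<.035
for lo,hi in((.052,.064),(.033,.043)):
    p=W[near&(W[...,2]>lo)&(W[...,2]<hi)]
    if len(p)>5: c,r=cv2.minEnclosingCircle(p[:,:2].astype(np.float32)*1000);print(len(p),np.median(p,0).round(4),c,r)
E
```

```text
time_s: 5.5
tool_pos: [0.471, -0.2942, 0.1287]
tool_rot: [179.9, -0.1, -171.4]
force: [0.3, -0.3, 0.5]
grip_width: 0.0741
grasp_force: 0.0
pos [ 0.471  -0.2942  0.1287] rot [ 1.799e+02 -1.000e-01 -1.714e+02] units [-0.06 -0.03  5.14] n 5.1 ('dyaw', np.float64(0.1)) j7 135.7 t 5.5
773 [ 0.4711 -0.2946  0.0571] (472.1800231933594, -294.2355651855469) 11.100234031677246
1703 [ 0.4654 -0.2961  0.0382] (472.0769348144531, -294.71270751953125) 22.02918815612793
```

Consistent. Lower, then grip at 25 N.

```bash

python3 -m jog '[[0.85,-0.05,0,0.8,0],[0.85,0,0,0.8,0],[0.85,0,0,0.8,0],[0.85,0,0,0.8,0],[0.85,0,0,0.7,0],[0.85,0,0,0.6,0],[0.85,0,0,0.6,0],[0.85,0,0,0,0],[0.85,0,0,0,0]]'
python3 -m jog '[[0.3,0,0,0,0],[0.3,0,0,0,0],[0.3,0,0,0,0],[0.3,0,0,0,0],[0.3,0,0,0,0],[0.3,0,0,0,0],[0.3,0,0,0,0],[0.3,0,0,0,0]]' 25
```

```text
time_s: 6.3
tool_pos: [0.4731, -0.2949, 0.0276]
tool_rot: [180.0, -0.0, -171.4]
force: [0.6, -0.7, 0.2]
grip_width: 0.0741
grasp_force: 0.0
time_s: 6.97
tool_pos: [0.4733, -0.295, 0.0278]
tool_rot: [-180.0, 0.0, -171.4]
force: [0.1, -0.8, 2.1]
grip_width: 0.0429
grasp_force: 25.0
```

```bash

python3 -m jog '[[0.3,0,0,-0.4,0],[0.3,0,0,-0.8,0],[0.3,0,0,-1,0],[0.3,0,0,-1,0],[0.3,0,0,-1,0],[0.3,0,0,-1,0],[0.3,0,0,-1,0],[0.3,0,0,-0.5,0],[0.3,0,0,0,0]]'
python3 - <<'E'
from h import *
to(.536,.0175,.16,188.7)
print(env.get_obs()['grip_width'],env.get_obs()['force'])
E
```

```text
time_s: 7.72
tool_pos: [0.474, -0.2955, 0.1635]
tool_rot: [-179.9, 0.2, -171.4]
force: [1.1, -0.3, -4.6]
grip_width: 0.0429
grasp_force: 25.0
pos [ 0.474  -0.2955  0.1635] rot [-179.9    0.2 -171.4] units [-5.42 15.    0.17] n 15.0 ('dyaw', np.float64(0.1)) j7 134.6 t 7.7167
0.042915815133493095 [ 1.10667537 -0.25830888 -4.61169263]
```

```bash

python3 -m jog '[[0.3,-0.2,0.4,0,0],[0.3,-0.27,0.75,0,0],[0.3,-0.27,0.75,0,0],[0.3,-0.27,0.75,0,0],[0.3,-0.27,0.75,0,0],[0.3,-0.27,0.75,0,0],[0.3,-0.27,0.75,0,0],[0.3,-0.27,0.75,0,0],[0.3,-0.27,0.75,0,0],[0.3,-0.27,0.75,0,0],[0.3,-0.27,0.75,0,0],[0.3,-0.27,0.75,0,0]]'
python3 -m jog '[[0.3,-0.27,0.75,0,0],[0.3,-0.27,0.75,0,0],[0.3,-0.27,0.75,0,0],[0.3,-0.27,0.75,0,0],[0.3,-0.27,0.75,0,0],[0.3,-0.27,0.75,0,0],[0.3,-0.27,0.75,0,0],[0.3,-0.27,0.75,0,0],[0.3,-0.27,0.4,0,0],[0.3,0,0,0,0],[0.3,0,0,0,0]]'
python3 - <<'E'
from h import *
to(.536,.0175,.16,188.7)
save('wrist','w3.png')
pan('pics/w3.npz',.022);rim('pics/w3.npz')
E
```

```text
time_s: 8.72
tool_pos: [0.5084, -0.1124, 0.1594]
tool_rot: [179.9, -0.2, -171.3]
force: [0.4, -0.3, -5.4]
grip_width: 0.0433
grasp_force: 25.0
time_s: 9.63
tool_pos: [0.5379, 0.0196, 0.1604]
tool_rot: [-180.0, -0.1, -171.3]
force: [-0.0, -0.3, -4.6]
grip_width: 0.0433
grasp_force: 25.0
pos [0.5379 0.0196 0.1604] rot [-1.800e+02 -1.000e-01 -1.713e+02] units [ 0.11 -0.09  0.02] n 0.1 ('dyaw', np.float64(-0.0)) j7 97.0 t 9.6333
pics/w3.npz pan 5270 [0.5304 0.0165 0.0221] [ 0.4969 -0.021   0.0186] [0.5704 0.0582 0.0249]
((244.4956817626953, 178.37925720214844), (74.82939910888672, 92.89962768554688), 88.80277252197266) [0.5304 0.0174 0.0221]
pics/w3.npz rim 5710 0.0848447721788508 ((549.5805053710938, 20.509963989257812), (161.8717041015625, 190.82762145996094), 8.635127067565918)
```

View pics/w3.png

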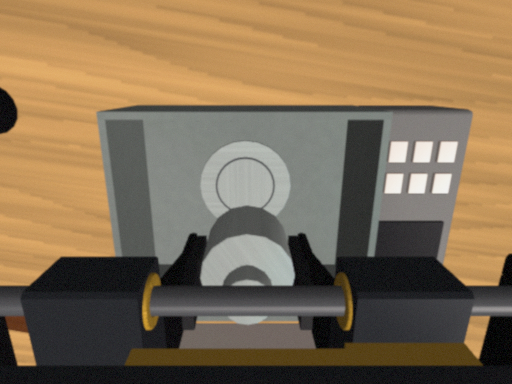

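The weight hangs upright between the fingers and the pan circle is centred at (245,186), directly ahead of it. Lowering.

```bash

python3 -m jog '[[0.3,0.05,-0.06,0.5,0],[0.3,0,0,0.7,0],[0.3,0,0,0.8,0],[0.3,0,0,0.8,0],[0.3,0,0,0.8,0],[0.3,0,0,0.7,0],[0.3,0,0,0.5,0],[0.3,0,0,0.3,0],[0.3,0,0,0.2,0],[0.3,0,0,0,0],[0.3,0,0,0,0]]'
```

```text
time_s: 10.6
tool_pos: [0.5381, 0.018, 0.0559]
tool_rot: [-180.0, 0.0, -171.4]
force: [0.7, 1.2, -4.4]
grip_width: 0.0432
grasp_force: 25.0
```

```bash

python3 -m jog '[[0.3,0.03,0,0.1,0],[0.3,0,0,0.1,0],[0.3,0,0,0.1,0],[0.3,0,0,0.05,0],[0.3,0,0,0.05,0],[0.3,0,0,0,0],[0.3,0,0,0,0],[0.3,0,0,0,0]]'
```

```text
time_s: 11.27
tool_pos: [0.5375, 0.0182, 0.0479]
tool_rot: [180.0, 0.0, -171.4]
force: [0.0, 1.2, -1.6]
grip_width: 0.0431
grasp_force: 25.0
```

```bash

python3 -m jog '[[0.3,0,0,0.05,0],[0.3,0,0,0,0],[0.3,0,0,0,0],[0.3,0,0,0,0]]'
python3 -m jog '[[0.48,0,0,0,0],[0.51,0,0,0,0],[0.55,0,0,0,0],[0.6,0,0,0,0],[0.65,0,0,0,0],[0.7,0,0,0,0],[0.75,0,0,0,0],[0.75,0,0,0,0]]'
python3 -m jog '[[0.75,0,0,-0.2,0],[0.75,0,0,-0.4,0],[0.75,0,0,-0.6,0],[0.75,0,0,-0.8,0],[0.75,0,0,-0.8,0],[0.75,0,0,-0.8,0],[0.75,0,0,-0.8,0],[0.75,0,0,-0.8,0],[0.75,0,0,-0.8,0],[0.75,0,0,0,0],[0.75,0,0,0,0]]'
python3 - <<'E'
from h import *
save('wrist','w4.png')
d=np.load('pics/w4.npz');W=d['W']
near=np.hypot(W[...,0]-.537,W[...,1]-.018)<.035
for lo,hi in((.07,.083),(.051,.061)):
    p=W[near&(W[...,2]>lo)&(W[...,2]<hi)]
    if len(p)>5: c,r=cv2.minEnclosingCircle(p[:,:2].astype(np.float32)*1000);print(len(p),np.median(p,0).round(4),p[:,2].std(),c,r)
pan('pics/w4.npz',.019)
c,W,T,K=cloud('side')
n=(np.hypot(W[...,0]-.64,W[...,1]-.033)<.14)&(W[...,2]>.1);p=W[n]
print('lid side',len(p),p[:,2].max())
# handle: highest points
for f,V in(('side',W),('scene',cloud('scene')[1])):
    p=V[(np.hypot(V[...,0]-.64,V[...,1]-.033)<.14)&(V[...,2]>.265)&(V[...,2]<.31)];print(f,len(p),p.mean(0).round(4),p.max(0).round(4),p.min(0).round(4))
    p=V[(np.hypot(V[...,0]-.64,V[...,1]-.033)<.14)&(V[...,2]>.10)&(V[...,2]<.31)]; q=p@np.array([np.cos(.151),np.sin(.151),0])
    for a in np.arange(.1,.3,.02):
        s=(p[:,2]>a)&(p[:,2]<a+.02)
        if s.sum():print(round(a,2),s.sum(),q[s].min().round(4),np.median(q[s]).round(4),q[s].max().round(4))
to(.64,.033,.38,98.7)
E
```

```text
time_s: 11.6
tool_pos: [0.5375, 0.0182, 0.0468]
tool_rot: [180.0, 0.0, -171.4]
force: [-0.4, 0.8, -0.1]
grip_width: 0.0431
grasp_force: 25.0
time_s: 12.27
tool_pos: [0.5372, 0.0181, 0.0466]
tool_rot: [180.0, 0.0, -171.4]
force: [-0.3, 0.2, 0.4]
grip_width: 0.0637
grasp_force: 0.0
time_s: 13.18
tool_pos: [0.5381, 0.0181, 0.1684]
tool_rot: [180.0, 0.2, -171.4]
force: [1.3, -0.0, -0.4]
grip_width: 0.0651
grasp_force: 0.0
668 [0.5351 0.0189 0.0758] 0.0012544552183250924 (536.18115234375, 19.11888313293457) 11.073982238769531
1511 [0.5298 0.0174 0.0569] 0.0009609854308914987 (536.2200927734375, 18.755268096923828) 22.028736114501953
pics/w4.npz pan 3202 [0.523  0.014  0.0186] [ 0.4969 -0.0212  0.015 ] [0.5763 0.0579 0.0249]
((246.1514892578125, 178.83383178710938), (83.3184814453125, 86.00180053710938), 89.87706756591797) [0.5347 0.0182 0.0186]
lid side 4689 0.5727936384337895
side 480 [ 0.5481 -0.0132  0.2843] [0.6469 0.0834 0.31  ] [ 0.5029 -0.0385  0.2651]
0.1 215 0.6219 0.6263 0.6334
0.12 226 0.6209 0.6268 0.6324
0.14 223 0.5212 0.6268 0.6367
0.16 224 0.5206 0.6263 0.6354
0.18 192 0.5199 0.6252 0.6335
0.2 145 0.5194 0.6265 0.6378
0.22 258 0.4992 0.6253 0.6383
0.24 303 0.5054 0.5337 0.6383
0.26 408 0.505 0.5315 0.6366
0.28 242 0.5054 0.5139 0.6367
scene 437 [0.5915 0.0243 0.2813] [0.6495 0.105  0.3099] [ 0.5118 -0.029   0.2651]
0.1 74 0.6301 0.6346 0.6509
0.12 215 0.6279 0.6504 0.6546
0.14 236 0.5233 0.6509 0.6548
0.16 273 0.5224 0.651 0.6557
0.18 288 0.5218 0.6508 0.655
0.2 447 0.5221 0.6442 0.6558
0.22 498 0.506 0.6351 0.6407
0.24 598 0.5115 0.5671 0.64
0.26 517 0.508 0.5542 0.6392
0.28 255 0.5143 0.6322 0.6414
pos [0.5366 0.0181 0.1659] rot [ 1.800e+02 -1.000e-01 -1.714e+02] units [ -5.21  -0.04 -10.71] n 10.7 ('dyaw', np.float64(-89.9)) j7 97.0 t 13.3333
```

View pics/w4.png

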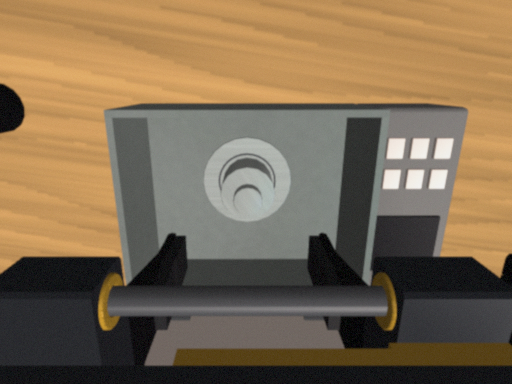

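The weight stands upright inside the pan circle, at about (246,190) in this view. I measure it within 1 mm of the pan centre, and it is released. Now up and turn for the handle.

```bash

python3 -m jog '[[0.6,0,0,-0.6,0],[0.6,0,0,-1,0],[0.6,0,0,-1,0],[0.6,0,0,-1,0],[0.6,0,0,-1,0],[0.6,0,0,-1,0],[0.6,0,0,-1,0],[0.6,0,0,-1,0.14],[0.6,0,0,-1,0.14],[0.6,0,0,-1,0.14],[0.6,0,0,-1,0.14],[0.6,0,0,-0.4,0.14]]'
python3 -m jog '[[0.6,0,0,0,0.145],[0.6,0,0,0,0.145],[0.6,0,0,0,0.145],[0.6,0,0,0,0.145],[0.6,0,0,0,0.145],[0.6,0,0,0,0.145],[0.6,0,0,0,0.145],[0.6,0,0,0,0.145],[0.6,0,0,0,0.145],[0.6,0,0,0,0],[0.6,0,0,0,0]]'
python3 - <<'E'
from h import *
def lid(f):
    for n in('side','scene','wrist'):
        V=cloud(n)[1]; q=V@np.array([.9886,.1504,0]);r=V@np.array([-.1504,.9886,0])
        for lo,hi in((.10,.24),(.26,.31)):
            m=(abs(r+.062)<.10)&(q>.58)&(q<.70)&(V[...,2]>lo)&(V[...,2]<hi)
            if m.sum()>5:print(n,lo,m.sum(),'q',np.percentile(q[m],[2,50,98]).round(4),'r',np.percentile(r[m],[2,50,98]).round(4),'z',np.percentile(V[...,2][m],[2,50,98]).round(4))
lid(0)
to(.6336,.0336,.35,98.7)
E
```

```text
time_s: 14.33
tool_pos: [0.5377, 0.018, 0.3898]
tool_rot: [179.9, 0.2, 156.8]
force: [0.7, -0.4, 0.8]
grip_width: 0.0519
grasp_force: 0.0
time_s: 15.25
tool_pos: [0.537, 0.018, 0.3867]
tool_rot: [-180.0, 0.0, 98.6]
force: [0.3, 0.1, -0.2]
grip_width: 0.0521
grasp_force: 0.0
side 0.1 1930 q [0.6236 0.6274 0.6321] r [-0.1588 -0.0744  0.0242] z [0.1032 0.1731 0.2375]
side 0.26 165 q [0.6251 0.6296 0.636 ] r [-0.126  -0.0713 -0.0075] z [0.2619 0.2801 0.2858]
scene 0.1 1697 q [0.6331 0.6458 0.6538] r [-0.1509 -0.0482  0.0318] z [0.1123 0.189  0.2375]
scene 0.26 208 q [0.6294 0.6368 0.6402] r [-0.1184 -0.0581 -0.0027] z [0.2617 0.2835 0.2891]
wrist 0.1 6572 q [0.6251 0.6268 0.6501] r [-0.1489 -0.0504  0.03  ] z [0.1053 0.1928 0.2383]
wrist 0.26 2423 q [0.6272 0.6308 0.638 ] r [-0.1126 -0.0492 -0.0019] z [0.2635 0.2849 0.2872]
pos [0.5371 0.0181 0.3866] rot [-180.    -0.    98.5] units [0.05 4.89 1.83] n 4.9 ('dyaw', np.float64(0.2)) j7 4.9 t 15.4
```

```bash

python3 -m jog '[[0.6,0,0.5,0,0],[0.6,0,0.8,0.2,0],[0.6,0,0.8,0.5,0],[0.6,0,0.8,0.5,0],[0.6,0,0.8,0.5,0],[0.6,0,0.7,0.1,0],[0.6,0,0.5,0,0],[0.6,0,0,0,0],[0.6,0,0,0,0]]'
python3 - <<'E'
from h import *
to(.6340,.0336,.287,98.7)
V=cloud('wrist')[1]; q=V@np.array([.9886,.1504,0]);r=V@np.array([-.1504,.9886,0])
m=(abs(r+.06)<.045)&(q>.61)&(q<.66)&(V[...,2]>.265)&(V[...,2]<.31)
print(m.sum(),np.percentile(q[m],[1,50,99]).round(4),np.percentile(V[...,2][m],[1,50,99]).round(4),'tcp q',env.get_obs()['tool_pos']@np.array([.9886,.1504,0]))
E
```

```text
time_s: 16.15
tool_pos: [0.6346, 0.0325, 0.3498]
tool_rot: [-179.9, 0.0, 98.5]
force: [-0.6, -0.1, -0.3]
grip_width: 0.0523
grasp_force: 0.0
pos [0.6346 0.0325 0.3498] rot [-179.9    0.    98.5] units [ 0.06 -0.02  3.14] n 3.1 ('dyaw', np.float64(0.2)) j7 8.7 t 16.15
2196 [0.6276 0.6334 0.6393] [0.2807 0.2855 0.2874] tcp q 0.6318463430493007
```

```bash

python3 -m jog '[[0.6,0,0.05,0.5,0],[0.6,0,0,0.6,0],[0.6,0,0,0.6,0],[0.6,0,0,0.6,0],[0.6,0,0,0.5,0],[0.6,0,0,0.34,0],[0.6,0,0,0,0]]'
python3 -m jog '[[0.4,0,0,0,0],[0.3,0,0,0,0],[0.25,0,0,0,0],[0.2,0,0,0,0],[0.15,0,0,0,0],[0.1,0,0,0,0],[0.05,0,0,0,0],[0.05,0,0,0,0],[0.05,0,0,0,0]]' 10
python3 - <<'E'
from h import *
o=env.get_obs();print(o['tool_pos']@np.array([.9886,.1504,0]),o['tool_pos'],o['force'])
E
```

```text
time_s: 16.78
tool_pos: [0.6341, 0.0327, 0.2854]
tool_rot: [-179.8, -0.0, 98.4]
force: [0.2, -0.2, -0.5]
grip_width: 0.0524
grasp_force: 0.0
time_s: 17.53
tool_pos: [0.6353, 0.0326, 0.288]
tool_rot: [180.0, 0.0, 98.4]
force: [0.4, 0.9, 0.6]
grip_width: 0.0115
grasp_force: 10.0
0.6329423812460424 [0.63528591 0.03257137 0.28795023] [0.36710126 0.89992293 0.58995193]
```

```bash

python3 -m jog '[[0.05,0,-0.39,0.01,0],[0.05,0,-0.39,0.01,0],[0.05,0,-0.39,0.01,0],[0.05,0,-0.42,0.06,0],[0.05,0,-0.42,0.06,0],[0.05,0,-0.415,0.09,0],[0.05,0,-0.415,0.09,0],[0.05,0,-0.405,0.13,0],[0.05,0,-0.405,0.13,0],[0.05,0,-0.39,0.16,0],[0.05,0,-0.39,0.16,0],[0.05,0,0,0,0]]'
cat >> h.py <<'E'
def lidtcp():
    o=env.get_obs();q=o['tool_pos']@np.array([.9886,.1504,0])-.6265;z=o['tool_pos'][2]-.0855
    print('dq',q,'dz(bar)',z-.007,'r',np.hypot(q,z-.007),'ang',np.degrees(np.arctan2(z-.007,-q)),o['force'],o['grasp_force'])
E
python3 -c "from h import *;lidtcp()"
```

```text
time_s: 18.53
tool_pos: [0.5449, 0.0191, 0.2684]
tool_rot: [-179.8, -0.0, 98.4]
force: [-1.9, -1.9, 0.4]
grip_width: 0.0115
grasp_force: 10.0
dq -0.08492819916112149 dz(bar) 0.17593356603930332 r 0.19535971609330574 ang 64.23205806856235 [-1.88427091 -1.87002548  0.43887262] 9.994257688522339
```

```bash

python3 -m jog '[[0.05,0,-0.378,0.195,0],[0.05,0,-0.378,0.195,0],[0.05,0,-0.358,0.23,0],[0.05,0,-0.358,0.23,0],[0.05,0,-0.338,0.258,0],[0.05,0,-0.338,0.258,0],[0.05,0,-0.315,0.288,0],[0.05,0,-0.315,0.288,0],[0.05,0,-0.288,0.315,0],[0.05,0,-0.288,0.315,0],[0.05,0,0,0,0],[0.05,0,0,0,0]]'
python3 -c "from h import *;lidtcp()"
```

```text
time_s: 19.53
tool_pos: [0.4797, 0.0096, 0.2167]
tool_rot: [-179.8, 0.0, 98.4]
force: [-0.6, -1.9, -4.5]
grip_width: 0.0117
grasp_force: 10.0
dq -0.15084288777714244 dz(bar) 0.12418702478999227 r 0.19538678030802836 ang 39.46419084060123 [-0.60577946 -1.89230719 -4.46654252] 9.995128959417343
```

```bash

python3 -m jog '[[0.05,0,-0.258,0.338,0],[0.05,0,-0.258,0.338,0],[0.05,0,-0.23,0.358,0],[0.05,0,-0.23,0.358,0],[0.05,0,-0.195,0.378,0],[0.05,0,-0.195,0.378,0],[0.05,0,-0.163,0.393,0],[0.05,0,-0.163,0.393,0],[0.05,0,0,0,0],[0.05,0,0,0,0]]'
python3 -c "from h import *;lidtcp()"
```

```text
time_s: 20.37
tool_pos: [0.4471, 0.0047, 0.1584]
tool_rot: [-179.9, 0.0, 98.4]
force: [1.4, -1.5, -4.3]
grip_width: 0.0114
grasp_force: 10.0
dq -0.1837804472776845 dz(bar) 0.0658761909185933 r 0.19523044161075068 ang 19.720242913657707 [ 1.38413538 -1.536202   -4.33029636] 9.997988641262054
```

```bash

python3 -m jog '[[0.05,0,-0.065,0.2,0],[0.05,0,-0.065,0.2,0],[0.05,0,-0.065,0.2,0],[0.05,0,-0.065,0.2,0],[0.05,0,-0.045,0.207,0],[0.05,0,-0.045,0.207,0],[0.05,0,-0.045,0.207,0],[0.05,0,-0.045,0.207,0],[0.05,0,-0.03,0.2,0],[0.05,0,-0.03,0.2,0],[0.05,0,0,0,0],[0.05,0,0,0,0]]'
python3 -c "from h import *;lidtcp()"
```

```text
time_s: 21.37
tool_pos: [0.437, 0.0032, 0.118]
tool_rot: [-179.9, 0.0, 98.4]
force: [-3.3, -2.1, -2.8]
grip_width: 0.0113
grasp_force: 10.0
dq -0.193951435237054 dz(bar) 0.02554907899289815 r 0.19562697837440135 ang 7.504323173846653 [-3.30890159 -2.08752902 -2.84345663] 10.005450993776321
```

```bash

python3 -m jog '[[0.05,0,-0.01,0.14,0],[0.05,0,-0.01,0.14,0],[0.05,0,-0.01,0.14,0],[0.05,0,0,0.14,0],[0.05,0,0,0.14,0],[0.05,0,0,0.14,0],[0.05,0,0,0.1,0],[0.05,0,0,0.05,0],[0.05,0,0,0,0],[0.05,0,0,0,0],[0.05,0,0,0,0]]'
python3 -c "from h import *;lidtcp()"
```

```text
time_s: 22.28
tool_pos: [0.4351, 0.0029, 0.0981]
tool_rot: [-179.7, -0.0, 98.4]
force: [-6.8, -3.8, -1.1]
grip_width: 0.0114
grasp_force: 10.0
dq -0.19589917466338114 dz(bar) 0.005642030090521672 r 0.19598040498309074 ang 1.6497015705745948 [-6.82753737 -3.79514092 -1.14542742] 10.00563383102417
```

```bash

python3 -m jog '[[0.05,0,0.04,0.05,0],[0.05,0,0.04,0.05,0],[0.05,0,0,0.05,0],[0.05,0,0,0.05,0],[0.05,0,0,0,0],[0.05,0,0,0,0],[0.05,0,0,0,0]]'
python3 -c "from h import *;lidtcp()"
```

```text
time_s: 22.87
tool_pos: [0.435, 0.0029, 0.0935]
tool_rot: [-179.5, -0.0, 98.4]
force: [-9.9, -3.6, -1.2]
grip_width: 0.0115
grasp_force: 10.0
dq -0.19600037593905312 dz(bar) 0.0010319085264868999 r 0.19600309233136395 ang 0.30164971297772464 [-9.86484229 -3.57921565 -1.2334892 ] 10.005425736308098
```

```bash
python3 - <<'E'
from h import *
for n in('side','scene','wrist'):
    col,V,T,K=cloud(n); cv2.imwrite(f'pics/c_{n}.png',col[:,:,::-1])
    q=V@np.array([.9886,.1504,0])-.6265;r=V@np.array([-.1504,.9886,0])+.062
    for nm,m in (('rear',(abs(r)<.09)&(q>-.06)&(q<-.01)),('front',(abs(r)<.09)&(q>-.155)&(q<-.12)),('bar',(abs(r)<.05)&(q>-.205)&(q<-.185))):
        m=m&(V[...,2]>.05)&(V[...,2]<.15); print(n,nm,m.sum(),np.percentile(V[...,2][m],[5,25,50,75,95]).round(4) if m.sum()>5 else '')
print(env.get_obs()['qpos'])
a=cv2.imread('pics/c_side.png')[130:260,160:330];cv2.imwrite('pics/c1.png',cv2.resize(a,None,fx=4,fy=4))
E
```

```text
side rear 194 [0.0933 0.095  0.108  0.1105 0.1119]
side front 325 [0.0935 0.0948 0.0961 0.1053 0.1109]
side bar 127 [0.0858 0.0924 0.0952 0.1052 0.1212]
scene rear 791 [0.0931 0.0955 0.0985 0.1107 0.1138]
scene front 289 [0.0934 0.0955 0.0973 0.1091 0.1134]
scene bar 44 [0.0895 0.093  0.0955 0.0984 0.0996]
wrist rear 0 
wrist front 18381 [0.0951 0.0958 0.0964 0.1079 0.1121]
wrist bar 4859 [0.0916 0.0953 0.0966 0.0977 0.1253]
[-30.7491822   -0.68039517  26.92501997 122.62339401   0.39697766
  58.46426958   4.36458273]
```

View pics/c1.png

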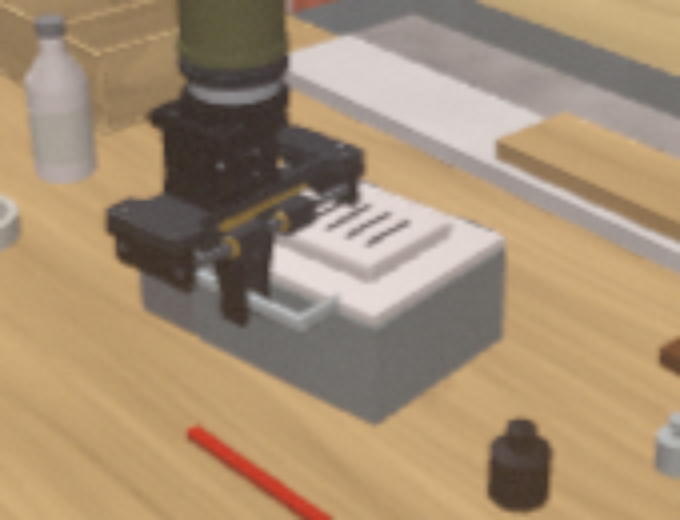

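The crop shows the lid flat on the chamber with the fingers astride the bar. The lid and bar heights confirm it is closed. Release and rise.

```bash

python3 -m jog '[[0.15,0,0,0,0],[0.2,0,0,0,0],[0.24,0,0,0,0],[0.26,0,0,0,0],[0.26,0,0,0,0],[0.26,0,0,0,0]]'
python3 -c "from h import *;lidtcp()"
```

```text
time_s: 23.52
tool_pos: [0.4399, 0.0041, 0.0957]
tool_rot: [179.9, -0.0, 98.4]
force: [-0.8, -0.2, -0.9]
grip_width: 0.0223
grasp_force: 0.4
dq -0.191023919497671 dz(bar) 0.003188325552341601 r 0.19105052535934156 ang 0.9562186648716322 [-0.83963652 -0.18913309 -0.89702921] 0.3851238079369068
```

```bash

python3 -m jog '[[0.26,0,-0.1,0,0],[0.26,0,-0.1,0,0],[0.26,0,0,0,0],[0.26,0,0,0,0]]'
python3 -c "from h import *;lidtcp()"
python3 -m jog '[[0.26,0,0,-0.1,0],[0.26,0,0,-0.2,0],[0.26,0,0,-0.3,0],[0.26,0,0,-0.5,0],[0.26,0,0,-0.8,0],[0.26,0,0,-1,0],[0.26,0,0,-1,0],[0.26,0,0,-1,0],[0.26,0,0,-1,0],[0.26,0,0,0,0],[0.26,0,0,0,0]]'
python3 - <<'E'
from h import *
lidtcp()
for n in('side','scene','wrist'):
    col,V,T,K=cloud(n)
    q=V@np.array([.9886,.1504,0])-.6265;r=V@np.array([-.1504,.9886,0])+.062
    for nm,m in (('rear',(abs(r)<.09)&(q>-.06)&(q<-.01)),('front',(abs(r)<.09)&(q>-.155)&(q<-.145)),('bar',(abs(r)<.05)&(q>-.200)&(q<-.19))):
        m=m&(V[...,2]>.05)&(V[...,2]<.15); print(n,nm,m.sum(),np.percentile(V[...,2][m],[5,25,50,75,95]).round(4) if m.sum()>5 else '')
E
```

```text
time_s: 23.85
tool_pos: [0.4352, 0.0031, 0.0954]
tool_rot: [179.9, -0.0, 98.4]
force: [0.4, -0.7, 0.6]
grip_width: 0.0224
grasp_force: 0.0
dq -0.1957841067399465 dz(bar) 0.0029406850109167998 r 0.1958061900969737 ang 0.860520162097114 [ 0.36636352 -0.71121702  0.64109067] 0.0
time_s: 24.77
tool_pos: [0.4357, 0.003, 0.2148]
tool_rot: [179.8, -0.0, 98.4]
force: [0.1, 0.3, -0.5]
grip_width: 0.0227
grasp_force: 0.0
dq -0.19530493675445426 dz(bar) 0.12230938123477075 r 0.23044219027490143 ang 32.0567854231029 [ 0.10710546  0.30886242 -0.53727071] 0.0
side rear 268 [0.0933 0.095  0.109  0.1106 0.1119]
side front 94 [0.0931 0.0943 0.0948 0.0958 0.0969]
side bar 52 [0.0902 0.0943 0.0957 0.0964 0.098 ]
scene rear 792 [0.0936 0.0958 0.0982 0.1107 0.1137]
scene front 115 [0.0931 0.0951 0.0959 0.0974 0.0992]
scene bar 85 [0.0895 0.0931 0.0951 0.0974 0.099 ]
wrist rear 10698 [0.0945 0.0954 0.1041 0.1114 0.1123]
wrist front 2241 [0.0949 0.0955 0.096  0.0964 0.0971]
wrist bar 1406 [0.0931 0.0956 0.0965 0.0971 0.0979]
```

Lid is closed (front edge 0.096, same as the rear; bar top 0.0965) and the robot is clear of everything.

```bash
python3 -c "from cell import env;print(env.sign_off())"
```

```text
the job is handed in; nothing more can be done
None
```

The large weight stands released on the pan, about 1 mm from its centre when measured before closing; the lid is closed to within about 1 mm at the handle, nothing else was touched as far as I could tell, and the job is handed in at about 25 s; the sign-off gave no verdict.

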